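# Draw the bottom blank from the stack magazine

### The job

Pull the bottom blank, the one whose end sticks out of the mouth, straight out of the stack magazine and lay it flat in the empty grey work tray. The other blanks must stay in the magazine, settled down one place as a tidy stack.

Things in the scene. Friction and masses are not known exactly. Their poses are not given: they have to be found in the camera images.
- blank_bottom_centre (a point): centre of the stack's bottom blank: flat aluminium bar 120 x 36 x 12 mm (x, y, z), about 0.14 kg, a small dark hole near each end. Loose, level on the magazine's floor; axes parallel to the magazine's. Its -x end sticks out of the mouth by 38 to 46 mm, in the air, underside 20 mm above the bench. An identical spare blank on the bench is no part of the job.
- blank_top_centre (a point): centre of the top one of three identical blanks in the magazine (bottom, middle, top; each 120 x 36 x 12 mm, axes parallel to the magazine's). The upper two lie loose on the bottom one and drop by 12 mm when it is gone.
- magazine: stack magazine, fixed: grey base block 132 x 64 x 20 mm (x, y, z), four steel angle posts at its corners up to z = 62 mm. Origin at the centre of its underside, z up. The stack stands on the base (z = 20 mm) with 2 mm play all round. Mouth at -x: below the two front posts (outer face at x = -66 mm) a gap 15.5 mm high lets only the bottom blank out, along -x; the posts hold the others back.
- tray: shallow open tray of grey sheet, fixed to the bench, outside 180 x 110 x 16 mm (x, y, z), walls and floor 4 mm thick, so inside 172 x 102 mm and 12 mm deep. Origin at the centre of its underside, z up; the inner floor is 4 mm above the bench. The belt grinder, up to 0.23 m high, stands between it and the robot; its nose ends at about x = 0.58 m, so come to the tray beyond that or above it.

How it is judged:
On the way:
1. the bottom blank has been drawn out through the mouth, while still low (x of blank_bottom_centre in the frame of magazine below -0.115 m and z of blank_bottom_centre in the frame of magazine below 0.06 m).
At the end, for the whole second after the job is handed in: The bottom blank lies flat (within 0.08 rad) on the tray's floor, centre within 40 mm of the tray's along each side and under 14 mm above its underside; the top blank is level, within 10 mm of the magazine's middle, its centre 34 to 42 mm above the magazine's underside (one place down) (x of blank_bottom_centre in the frame of tray between -0.04 and 0.04 m and y of blank_bottom_centre in the frame of tray between -0.04 and 0.04 m and z of blank_bottom_centre in the frame of tray below 0.014 m and angle between each of blank_bottom_centre, blank_top_centre's own z axis and vertical below 0.08 rad and x of blank_top_centre in the frame of magazine between -0.01 and 0.01 m and y of blank_top_centre in the frame of magazine between -0.01 and 0.01 m and z of blank_top_centre in the frame of magazine between 0.034 and 0.042 m); the robot touches nothing.
It fails at once if the stack is lifted out of the magazine or dragged out of it (top blank risen by more than 15 mm or more than 20 mm off the magazine's axis) (z of blank_top_centre in the frame of magazine above 0.065 m or x of blank_top_centre in the frame of magazine below -0.02 m or x of blank_top_centre in the frame of magazine above 0.02 m or y of blank_top_centre in the frame of magazine below -0.02 m or y of blank_top_centre in the frame of magazine above 0.02 m).
It also fails if it takes over 45 s, if anything falls off the work surface, if the arm or the gripper's body presses on something with over 40 N, if the wrist force passes 120 N, or if a joint passes its speed limit or range.

### The arm

A 6-joint arm with a two-finger parallel gripper is mounted at the origin on a cart in front of the work surface, level with it; the furniture and walls round the work are solid. World frame = base frame: x ahead of the robot, y to its left, z up, the work surface at z = 0. Lengths are in m, angles in rad, forces in N, time in s.
With the tool pointing down it reaches from about 0.275 to 1 m from the base axis. Payload 8.4 kg.
Tool frame: the origin (TCP) lies on the centre line of the jaws, within the pads' length; the fingertips stand 17 mm ahead of it and the grasp point (between the pads) lies 2 mm behind it (bot.tcp_to_tips is the y of the fingertips in the tool frame, in m); y points along the fingers, z is the direction in which the jaws open and shut, and the axes are right-handed (so a half turn about y gives the same grasp; the last joint's range is limited). The gripper opens to 85 mm and grips with 20 to 120 N. Pads are 22 mm wide; open, the fingers measure 114 mm over their backs; the gripper's body (76 mm by 85 mm) begins 54 mm behind the grasp point. The pads swing forward as they close: fully open they stand 13 mm farther back than shut.
Start: joints at [1.105, 0.353, 1.633, -0, 1.155, -0.002], TCP at [0.28, 0.559, 0.248] pointing down, gripper open.
Joint ranges: [-2.63, 2.63], [-0.92, 2.1], [0.06, 2.66], [-1.3, 4.44], [0, 2.69], [-3.02, 3.02]. Speed limits (rad/s): [2.22, 2.22, 2.79, 3.14, 3.14, 3.14].

### API

Orientations are given as a unit quaternion [x, y, z, w].
In Python, from workcell import bot, hand, kinematics, get_obs, vision, hand_in gives the robot as it stands. The module is installed in compiled form; this text tells all that it offers. Calls block until the motion is done:
- bot.reach(position, orientation): joint-space move of the TCP to a pose.
- bot.servo_line(position, ori=None, velocity=0.15): straight line of the TCP; ori=None keeps the orientation; velocity is the mean speed in m/s.
- bot.goto_joints(angles): joint-space move.
- hand.move_gripper(opening, strength=None): finger opening in m; strength is the grip in N (None keeps the last); returns when the fingers have stopped.
- bot.dwell(seconds).
- kinematics.solve_ik(position, orientation): joint angles nearest the present ones, or None.
- get_obs(): the state.
- vision.read_camera(name): name is "scene" or "top" or "wrist"; returns a dict with "frame" (400x640x3 uint8, red, green, blue), "intrinsics" (3x3 intrinsics, pixels), "view" (4x4, takes a point from world to camera coordinates). Camera axes: x right, y down, z forward; pixel columns grow to the right and rows downward; lengths in m; the calibration is good to about 2 mm. The wrist camera is an equidistant fisheye: a pixel r from the principal point sees the ray r / f radians off the axis. A picture is of the moment at which its call begins. There is no depth.
A pose or a line that the arm cannot do raises bot.IKError and nothing moves.
- hand_in(): hands the job in, once; it reports no verdict.
The state is a dict: "time_s": time; "joint_pos": joint angles; "joint_vel": joint speeds; "joint_efforts": joint torques, N m; "position": TCP position; "orientation": TCP orientation; "wrist_force": force on the tool from outside, world axes, zero at the start; "ft_torque": the same for the moment, N m; "gripper_width": finger opening in m.
Only numpy, scipy, OpenCV 4.12 (cv2) and the standard library are available. Lean on these libraries where they do the work, as an engineer would, in place of code of your own. Each camera call takes 0.05 s, during which the arm holds its last target.

## Working session

There is one attempt and no reset: what is moved stays moved. The work goes in short steps, each a Python script; the robot and the scene stay as the last script left them, time stands still between calls to the robot, and variables do not carry over. Pictures are saved under pics/ and viewed, and the job is handed in when it is done.

```bash
mkdir -p pics
python3 - <<'E'
from workcell import bot, hand, kinematics, get_obs, vision
import cv2,numpy as np
for n in ["scene","top","wrist"]:
    r=vision.read_camera(n); cv2.imwrite(f"pics/{n}0.png",r["frame"][:,:,::-1]); print(n,np.round(r["intrinsics"],1).tolist(),np.round(r["view"],4).tolist())
o=get_obs();print(o["time_s"],o["position"],o["orientation"],o["gripper_width"])
E
```

```text
scene [[391.5, 0.0, 323.7], [0.0, 391.5, 196.1], [0.0, 0.0, 1.0]] [[0.5559, -0.831, 0.0201, -0.3713], [-0.4587, -0.3268, -0.8263, 0.3645], [0.6932, 0.4501, -0.5629, 0.427], [0.0, 0.0, 0.0, 1.0]]
top [[429.8, 0.0, 317.7], [0.0, 429.8, 204.7], [0.0, 0.0, 1.0]] [[-0.017, -0.9998, -0.0108, 0.0115], [-0.9862, 0.0186, -0.1648, 0.6923], [0.165, 0.0079, -0.9863, 0.8055], [0.0, 0.0, 0.0, 1.0]]
wrist [[309.7, 0.0, 318.6], [0.0, 309.7, 200.8], [0.0, 0.0, 1.0]] [[0.4475, 0.8943, -0.0011, -0.6248], [0.8627, -0.4313, 0.264, -0.034], [0.2357, -0.1191, -0.9645, 0.3782], [0.0, 0.0, 0.0, 1.0]]
0.15 [0.27943384 0.55868298 0.24770781] [ 0.68853929 -0.16261249  0.16241983 -0.68781584] 0.08547945110908517
```

View pics/top0.png

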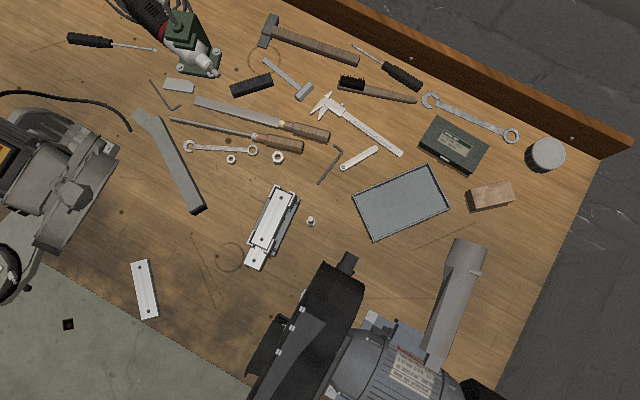

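View pics/scene0.png

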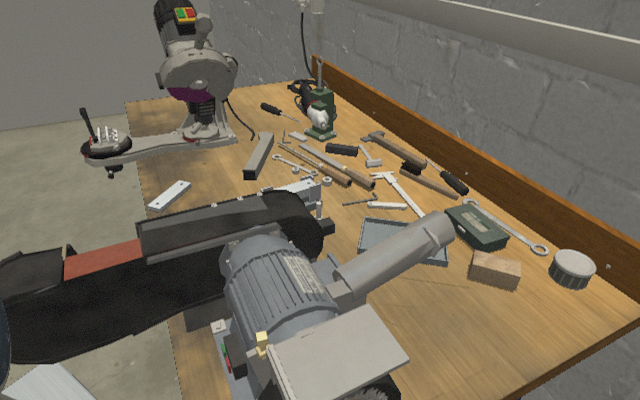

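View pics/wrist0.png

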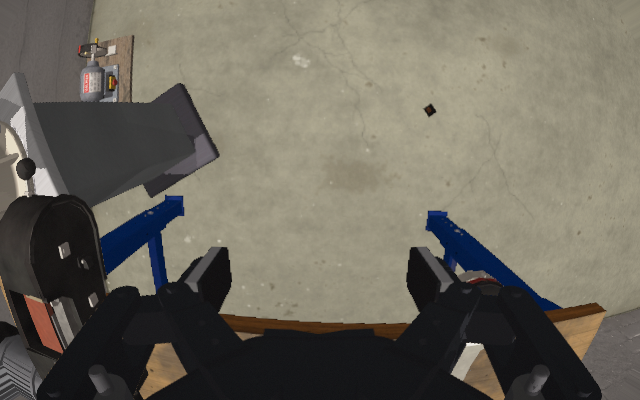

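The top view shows the magazine at about (272,220) with its mouth to the lower left, the bottom blank's end at (255,258), the tray at (400,203) and the grinder between the tray and the robot. The spare blank is at (145,290).

```bash
cat > h.py <<'E'
import numpy as np,cv2
from workcell import bot, hand, kinematics, get_obs, vision
def cast(cam,uv,z):
    K=np.array(cam["intrinsics"]);T=np.array(cam["view"]);R,t=T[:3,:3],T[:3,3]
    d=R.T@np.linalg.solve(K,[uv[0],uv[1],1]);c=-R.T@t
    return c+d*(z-c[2])/d[2]
def proj(cam,p):
    K=np.array(cam["intrinsics"]);T=np.array(cam["view"]);q=T[:3,:3]@p+T[:3,3];q=K@q;return q[:2]/q[2]
E
python3 - <<'E'
from h import *
c=vision.read_camera("top");f=c["frame"][:,:,::-1]
cv2.imwrite("pics/magz.png",cv2.resize(f[175:280,230:330],None,fx=5.5,fy=5.5,interpolation=cv2.INTER_CUBIC))
cv2.imwrite("pics/trayz.png",cv2.resize(f[150:250,340:460],None,fx=5,fy=5,interpolation=cv2.INTER_CUBIC))
E
```

```text
(no output)
```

View pics/magz.png

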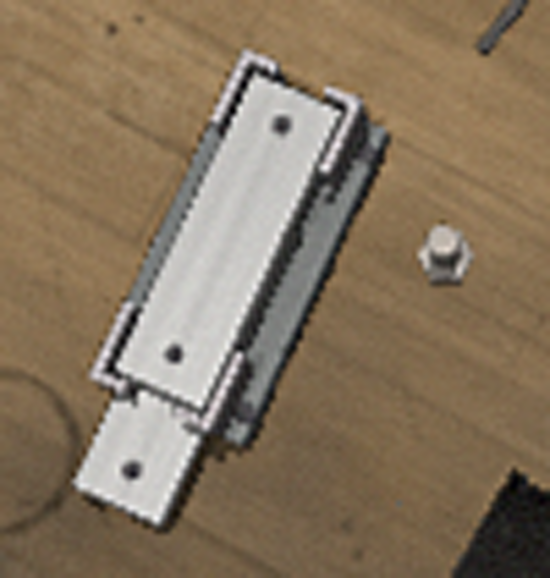

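View pics/trayz.png

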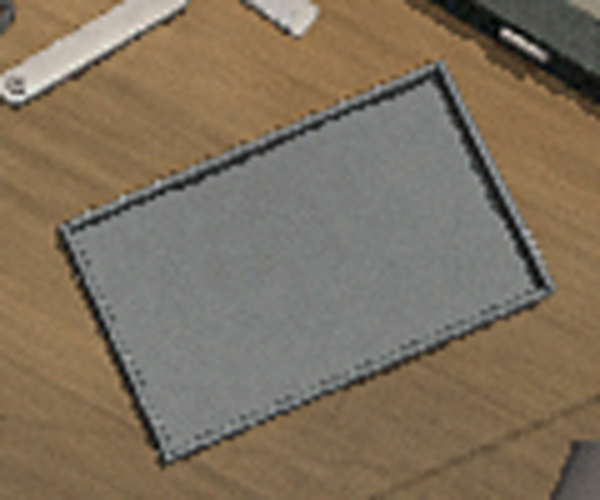

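```bash
cat > m.py <<'E'
from h import *
c=vision.read_camera("top")
def P(U,V,s,u0,v0,z): return cast(c,((U+.5)/s-.5+u0,(V+.5)/s-.5+v0),z)
m=lambda U,V,z:P(U,V,5.5,230,175,z)
t=lambda U,V,z:P(U,V,5,340,150,z)
T=np.array([m(*q,.056) for q in [(255,75),(343,103),(210,410),(118,375)]]);hol=np.array([m(*q,.056) for q in [(281,124),(174,353)]])
print("top blank corners mean",T.mean(0),"edges",np.linalg.norm(np.roll(T,-1,0)-T,axis=1),"holes mean",hol.mean(0))
d=hol[0]-hol[1];print("yaw holes",np.arctan2(d[1],d[0]),"edges",[np.arctan2(*(a-b)[1::-1]) for a,b in[(T[0],T[3]),(T[1],T[2])]])
B=np.array([m(75,484,.032),m(165,522,.032)]);h=m(132,469,.032);print("bottom end",B,B.mean(0),"hole",h)
R=np.array([t(*q,.016) for q in [(62,230),(440,65),(552,291),(165,462)]])
print("tray",R,R.mean(0),np.linalg.norm(np.roll(R,-1,0)-R,axis=1),[np.arctan2(*(a-b)[1::-1]) for a,b in[(R[1],R[0]),(R[2],R[3])]])
# contour approach
f=c["frame"]; hsv=cv2.cvtColor(f,cv2.COLOR_RGB2HSV)
sub=np.zeros(f.shape[:2],np.uint8);sub[155:248,345:457]=1
mask=((hsv[...,1]<60)&(sub>0)).astype(np.uint8)
cs,_=cv2.findContours(mask,0,2);k=max(cs,key=cv2.contourArea);r=cv2.minAreaRect(k);print(r)
print(cast(c,r[0],.016))
E
python3 m.py
```

```text
top blank corners mean [0.66718468 0.09138162 0.056     ] edges [0.03422381 0.12177675 0.03578926 0.12026773] holes mean [0.66778286 0.09292171 0.056     ]
yaw holes -0.436713044810825 edges [np.float64(-0.4252126894861691), np.float64(-0.4114533429077523)]
bottom end [[0.5805644  0.15207099 0.032     ]
 [0.56614549 0.11879833 0.032     ]] [0.57335495 0.13543466 0.032     ] hole [0.58568358 0.13108267 0.032     ]
tray [[ 0.71740696 -0.07344257  0.016     ]
 [ 0.78596977 -0.23681644  0.016     ]
 [ 0.68748158 -0.27785851  0.016     ]
 [ 0.61878191 -0.1131418   0.016     ]] [ 0.70241005 -0.17531483  0.016     ] [0.17717754 0.10669759 0.17846915 0.10631524] [np.float64(-1.1734504927594276), np.float64(-1.1756550375057822)]
((400.951416015625, 201.4725799560547), (52.68303680419922, 86.98619079589844), 66.29735565185547)
[ 0.7028773  -0.17594235  0.016     ]
```

```bash
cat >> h.py <<'E'
from scipy.spatial.transform import Rotation as Ro
def ori(yaw,s=1):
    z=s*np.array([-np.sin(yaw),np.cos(yaw),0]);y=np.array([0,0,-1.]);x=np.cross(y,z)
    return Ro.from_matrix(np.c_[x,y,z]).as_quat()
E
python3 - <<'E'
from h import *
print(np.round(Ro.from_quat(get_obs()["orientation"]).as_matrix(),2).tolist())
for s in (1,-1):
  for p,y in [([.587,.128,.15],-.43),([.587,.128,.04],-.43),([.496,.170,.04],-.43),([.496,.17,.35],-.43),([.72,-.13,.35],-1.175),([.72,-.13,.03],-1.175)]:
    q=kinematics.solve_ik(p,ori(y,s)); print(s,p,None if q is None else np.round(q,2))
E
```

```text
[[0.89, -0.0, 0.45], [-0.45, -0.0, 0.89], [-0.0, -1.0, -0.0]]
1 [0.587, 0.128, 0.15] [ 0.21  0.42  1.77 -0.    0.95 -0.93]
1 [0.587, 0.128, 0.04] [ 0.21  0.58  1.82 -0.    0.74 -0.93]
1 [0.496, 0.17, 0.04] [ 0.33  0.5   1.99 -0.    0.65 -0.81]
1 [0.496, 0.17, 0.35] [ 0.33  0.11  1.72 -0.    1.31 -0.81]
1 [0.72, -0.13, 0.35] [-0.18  0.46  1.26 -0.    1.43 -0.58]
1 [0.72, -0.13, 0.03] [-0.18  0.74  1.51 -0.    0.89 -0.58]
-1 [0.587, 0.128, 0.15] [ 0.21  0.42  1.77 -0.    0.95  2.21]
-1 [0.587, 0.128, 0.04] [ 0.21  0.58  1.82 -0.    0.74  2.21]
-1 [0.496, 0.17, 0.04] [ 0.33  0.5   1.99 -0.    0.65  2.33]
-1 [0.496, 0.17, 0.35] [ 0.33  0.11  1.72 -0.    1.31  2.33]
-1 [0.72, -0.13, 0.35] [-0.18  0.46  1.26 -0.    1.43  2.57]
-1 [0.72, -0.13, 0.03] [-0.18  0.74  1.51 -0.    0.89  2.57]
```

Run:
```python
from h import *
c=vision.read_camera("top")
for uv in [(347,252),(325,263),(290,312),(262,340),(248,385),(365,275),(247,400)]:
  print(uv,[np.round(cast(c,uv,z),3)[:2].tolist() for z in(.1,.2)])
print(-np.array(c["view"])[:3,:3].T@np.array(c["view"])[:3,3])
```

```text
(347, 252) [[0.594, -0.055], [0.589, -0.049]]
(325, 263) [[0.575, -0.013], [0.572, -0.012]]
(290, 312) [[0.487, 0.053], [0.495, 0.045]]
(262, 340) [[0.438, 0.104], [0.452, 0.09]]
(248, 385) [[0.361, 0.129], [0.385, 0.112]]
(365, 275) [[0.551, -0.087], [0.551, -0.077]]
(247, 400) [[0.336, 0.13], [0.363, 0.113]]
[ 0.55003045 -0.0077725   0.90867001]
```

Run:
```python
from h import *
A=[];b=[];
for r in (.35,.45,.5,.6,.7,.8):
  for z in (.05,.2,.35,.45):
    q=kinematics.solve_ik([r,0,z],ori(0))
    if q is None: continue
    s2,c2,s3,c3=np.sin(q[1]),np.cos(q[1]),np.sin(q[1]+q[2]),np.cos(q[1]+q[2])
    A+=[[s2,s3,c3,1,0],[c2,c3,-s3,0,1]];b+=[r,z]
x,res,*_=np.linalg.lstsq(np.array(A),np.array(b),rcond=None);print(x,res)
for p in ([.496,.17,.04],[.587,.128,.04]):
  q=kinematics.solve_ik(p,ori(-.43));e=np.array([x[0]*np.sin(q[1]),x[0]*np.cos(q[1])]);g=q[1]+q[2]
  w=e+[x[1]*np.sin(g)+x[2]*np.cos(g),x[1]*np.cos(g)-x[2]*np.sin(g)]
  print("elbow r,z above shoulder",e,"wrist",w,"h-Lt",x[4],"roff",x[3])
```

```text
[ 5.68098042e-01  4.94299623e-01  5.84991598e-02  2.70631670e-06
 -3.16990679e-02] [1.59362104e-12]
elbow r,z above shoulder [0.27023263 0.49970963] wrist [0.52432169 0.07169909] h-Lt -0.031699067852653744 roff 2.7063166976765995e-06
elbow r,z above shoulder [0.31028403 0.4758773 ] wrist [0.60079107 0.07169921] h-Lt -0.031699067852653744 roff 2.7063166976765995e-06
```

Run:
```python
from h import *
bot.reach([.587,.128,.2],ori(-.43))
c=vision.read_camera("wrist");cv2.imwrite("pics/w1.png",c["frame"][:,:,::-1])
T=np.array(c["view"]);print(-T[:3,:3].T@T[:3,3],T[:3,:3])
o=get_obs();print(o["time_s"],o["position"],o["wrist_force"])
```

```text
[0.52616882 0.15719865 0.32547756] [[ 4.16179876e-01  9.09282194e-01  4.49298642e-04]
 [ 8.76954327e-01 -4.01513849e-01  2.64079035e-01]
 [ 2.40302764e-01 -1.09510366e-01 -9.64500939e-01]]
2.275 [0.58688442 0.12900502 0.20011737] [ 0.05856    -0.20419382  0.22875159]
```

View pics/w1.png

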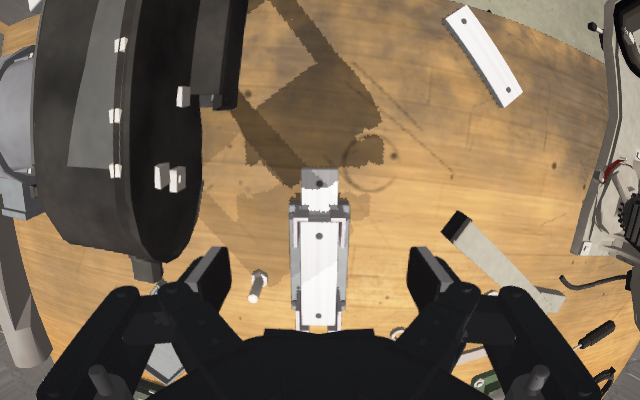

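Wrist view: the bottom blank's end is at about (320,168) with its hole at (319,184). The top blank's holes are at (319,237) and (318,316). The magazine axis is nearly vertical in the picture.

```bash
cat >> h.py <<'E'
def fcast(cam,uv,z):
    K=np.array(cam["intrinsics"]);T=np.array(cam["view"]);R,t=T[:3,:3],T[:3,3]
    v=(np.array(uv,float)-K[:2,2])/K[0,0];th=np.linalg.norm(v);d=np.r_[v/th*np.sin(th),np.cos(th)]
    d=R.T@d;c=-R.T@t
    return c+d*(z-c[2])/d[2]
E
python3 - <<'E'
from h import *
f=cv2.imread("pics/w1.png")
cv2.imwrite("pics/w1z.png",cv2.resize(f[160:335,280:360],None,fx=3.4,fy=3.4,interpolation=cv2.INTER_CUBIC))
cv2.imwrite("pics/w1y.png",cv2.resize(f[160:230,280:360],None,fx=8,fy=8,interpolation=cv2.INTER_CUBIC))
E
```

```text
(no output)
```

View pics/w1y.png

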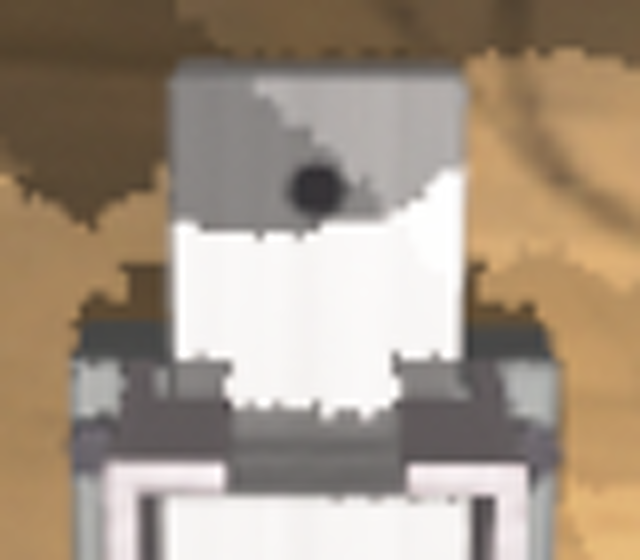

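View pics/w1z.png

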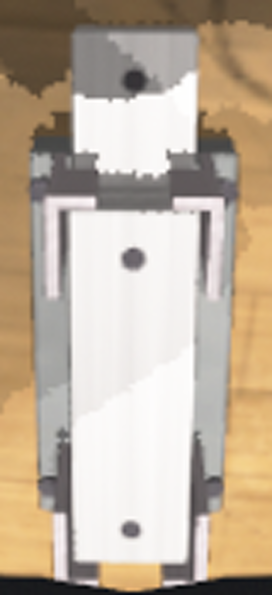

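Run:
```python
from h import *
c=vision.read_camera("wrist")
def F(U,V,s,z): return fcast(c,((U+.5)/s-.5+280,(V+.5)/s-.5+160),z)[:2]
a,b=F(172,75,8,.032),F(466,75,8,.032);print("end corners",a,b,np.linalg.norm(a-b),(a+b)/2)
h=F(317,187,8,.032);print("hole",h)
l,r=F(175,355,8,.032),F(463,355,8,.032);print("near posts",(l+r)/2,np.linalg.norm(l-r))
d=(l+r)/2-(a+b)/2;print("yaw bottom",np.arctan2(d[1],d[0]),[np.arctan2(*(p-q)[::-1]) for p,q in((l,a),(r,b))])
h1,h2=F(133,258,3.4,.056),F(131,529,3.4,.056);d=h2-h1;print("top holes",h1,h2,(h1+h2)/2,np.linalg.norm(d),np.arctan2(d[1],d[0]))
p,q=F(105,462,8,.062),F(530,462,8,.062);print("posts front",p,q,(p+q)/2,np.linalg.norm(p-q))
# posts rear outer end
p2,q2=F(57,586,3.4,.062),F(205,583,3.4,.062);print("rear",p2,q2,np.linalg.norm(p2-q2)); m=(p+q+p2+q2)/4;d=(p2+q2-p-q)/2;print("mag",m,np.arctan2(d[1],d[0]),np.linalg.norm(d))
x=np.array([np.cos(-.43),np.sin(-.43)]);print("protrusion",(((p+q)-(a+b))/2)@x)
```

```text
end corners [0.56347117 0.12184907] [0.57814138 0.15393301] 0.035278808419406525 [0.57080627 0.13789104]
hole [0.58323946 0.13194328]
near posts [0.60257367 0.12338595] 0.03550976709575364
yaw bottom -0.4283315332616813 [np.float64(-0.4316386342437976), np.float64(-0.4250253298661615)]
top holes [0.62400189 0.11283045] [0.70727823 0.07408231] [0.66564006 0.09345638] 0.09184969700419163 -0.4355009337333196
posts front [0.59613195 0.09981444] [0.61599014 0.14320489] [0.60606105 0.12150966] 0.047718752711347553
rear [0.71471952 0.04497789] [0.73298128 0.08795668] 0.04669762690039555
mag [0.66495572 0.09398847] -0.4371430420192412 0.13001536483850729
protrusion 0.03887429947844332
```

Run:
```python
from h import *
g=np.array([.5847,.1308])
hand.move_gripper(.06,70)
bot.reach([*g,.12],ori(-.433))
bot.servo_line([*g,.038],ori(-.433),.1)
o=get_obs();print(o["time_s"],o["position"],o["wrist_force"],o["gripper_width"])
c=vision.read_camera("wrist");cv2.imwrite("pics/w2.png",c["frame"][:,:,::-1])
```

```text
4.0833 [0.5852212  0.13093382 0.03859731] [-0.96325294 -0.41159012 -0.31351781] 0.05996238767751788
```

View pics/w2.png

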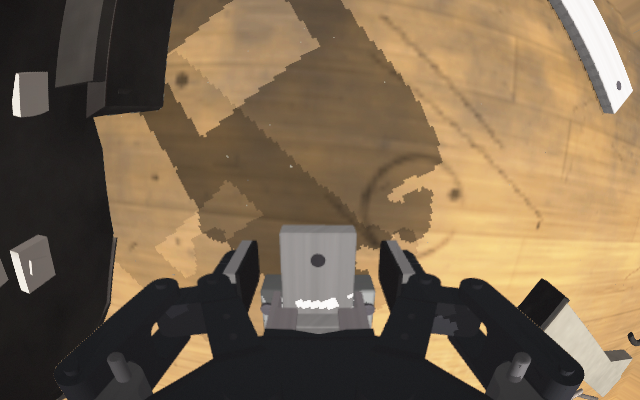

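The wrist view shows the jaws straddling the blank's end symmetrically: pads at about u=258 and 380, blank from 280 to 356. Closing.

Run:
```python
from h import *
hand.move_gripper(.03,25)
o=get_obs();print(o["time_s"],o["position"],o["wrist_force"],o["gripper_width"])
hand.move_gripper(.03,70)
o=get_obs();print(o["time_s"],o["position"],o["wrist_force"],o["ft_torque"],o["gripper_width"])
c=vision.read_camera("wrist");cv2.imwrite("pics/w3.png",c["frame"][:,:,::-1])
```

```text
4.4667 [0.58505983 0.13083429 0.03873793] [-1.89357194 -1.29004715  5.2704951 ] 0.0355904917864893
4.6833 [0.58509764 0.13082276 0.03895379] [-2.23766594 -1.28473358  8.31302201] [-0.12030136  0.27104622 -0.02606147] 0.03412248559825644
```

View pics/w3.png

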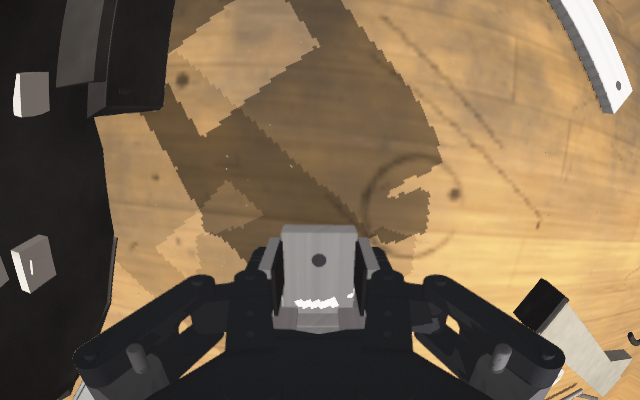

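Run:
```python
from h import *
y=-.433;x=np.array([np.cos(y),np.sin(y)]);g=np.array([.5847,.1308])
for s,z in [(0,.0388),(.01,.0388),(.03,.0388)]:
    p=g-s*x
    bot.servo_line([*p,z],ori(y),.06)
    o=get_obs();print(s,o["time_s"],o["position"],o["wrist_force"].round(1),o["ft_torque"].round(2),round(o["gripper_width"],4))
c=vision.read_camera("wrist");cv2.imwrite("pics/w4.png",c["frame"][:,:,::-1])
c=vision.read_camera("top");f=c["frame"][:,:,::-1];cv2.imwrite("pics/t4.png",cv2.resize(f[150:300,200:360],None,fx=4,fy=4))
```

```text
0 4.9833 [0.58512134 0.13082169 0.03907129] [ 0.8 -1.4  2.9] [-0.05 -0.18  0.05] 0.0341
0.01 5.3 [0.57555968 0.13534043 0.0390593 ] [0.8 2.  4.3] [ 0.22 -0.11  0.03] 0.0336
0.03 5.7833 [0.55749989 0.14361086 0.03887596] [2.5 1.  2.9] [ 0.16 -0.3   0.08] 0.0338
```

View pics/w4.png

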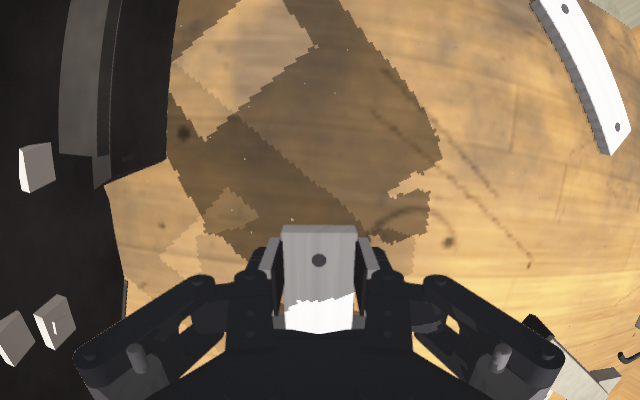

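View pics/t4.png

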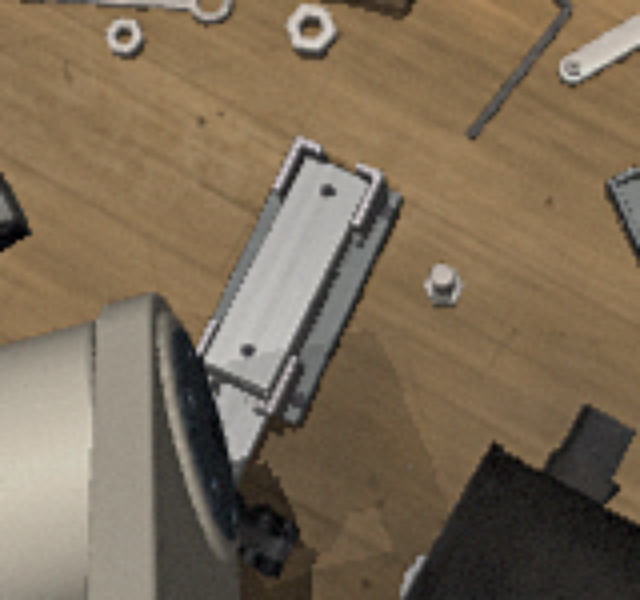

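The blank is sliding out with the jaws: in the wrist view its hole is still at (319,260). In the top view the upper blanks remain inside the posts. Continuing the pull.

Run:
```python
from h import *
y=-.433;x=np.array([np.cos(y),np.sin(y)]);g=np.array([.5847,.1308])
for s in (.05,.07,.09):
    bot.servo_line([*(g-s*x),.0388],ori(y),.06)
    o=get_obs();print(s,o["time_s"],o["position"],o["wrist_force"].round(1),o["ft_torque"].round(2),round(o["gripper_width"],4))
c=vision.read_camera("wrist");cv2.imwrite("pics/w5.png",c["frame"][:,:,::-1])
c=vision.read_camera("top");f=c["frame"][:,:,::-1];cv2.imwrite("pics/t5.png",cv2.resize(f[150:300,200:360],None,fx=4,fy=4))
```

```text
0.05 6.3667 [0.5374047  0.1518654  0.03840862] [-3.4  0.4  2.4] [ 0.13  0.4  -0.05] 0.0336
0.07 6.85 [0.52004914 0.1603099  0.03859929] [-1.5  0.6 -0.7] [ 0.15  0.28 -0.01] 0.0339
0.09 7.3333 [0.50266595 0.1687397  0.03876444] [ 0.   0.  -1.2] [ 0.02  0.06 -0.04] 0.0339
```

View pics/w5.png

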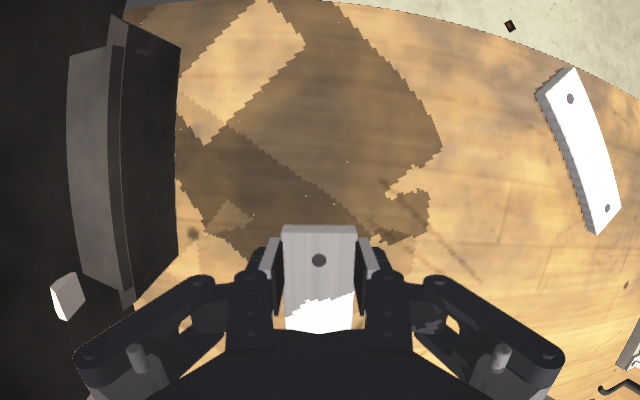

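View pics/t5.png

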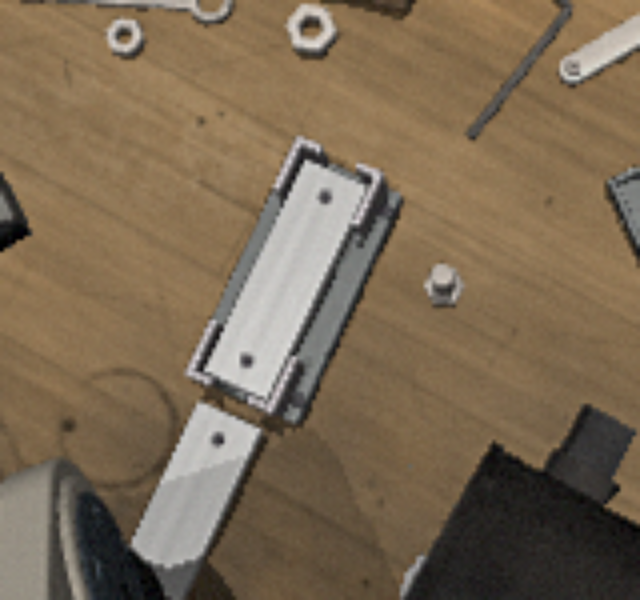

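Blank is clear of the mouth, the stack has dropped one place, and the measured weight is about 1.2 N. Lifting and carrying over the grinder.

Run:
```python
from h import *
y=-.433;ty=-1.175
o=get_obs();p=o["position"]
bot.servo_line([p[0],p[1],.37],ori(y),.2)
d=np.array([np.cos(ty),np.sin(ty)]);q=np.array([.7027,-.1756])-.046*d;print(q)
bot.reach([*q,.37],ori(ty))
bot.servo_line([*q,.10],ori(ty),.15)
bot.dwell(.2)
o=get_obs();print(o["time_s"],o["position"],o["wrist_force"].round(1),o["ft_torque"].round(2),round(o["gripper_width"],4))
for n in("wrist","top","scene"):
    c=vision.read_camera(n);cv2.imwrite(f"pics/{n}6.png",c["frame"][:,:,::-1])
```

```text
[ 0.68496502 -0.13315627]
12.7167 [ 0.68520234 -0.1331868   0.10049406] [ 0.7  0.3 -1.9] [-0.    0.03 -0.02] 0.0338
```

View pics/wrist6.png

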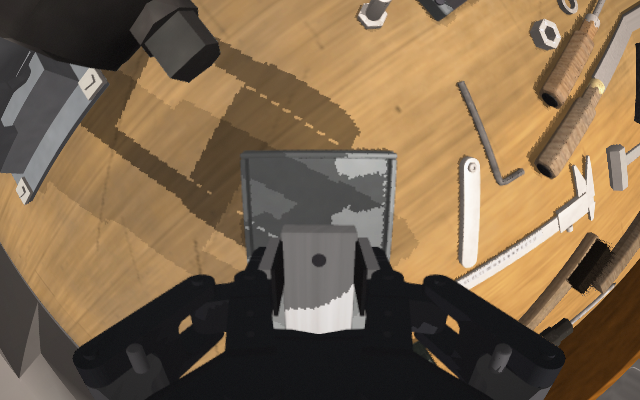

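View pics/scene6.png

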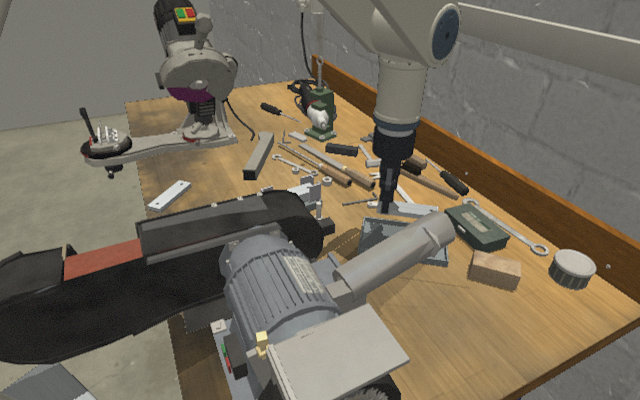

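View pics/top6.png

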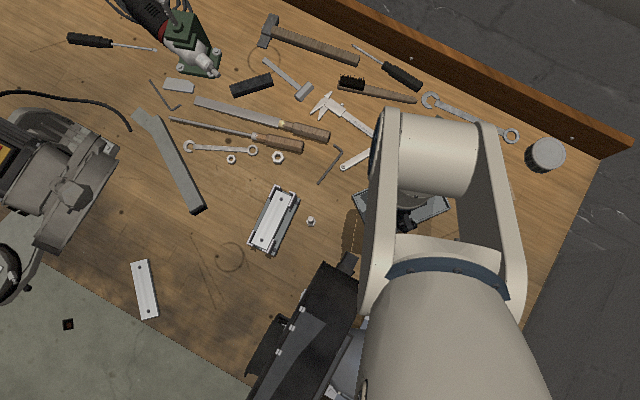

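The blank is held squarely, centred laterally over the tray (tray from u=243 to 395, blank centre 319). Lowering with a force guard.

Run:
```python
from h import *
ty=-1.175;q=[.68497,-.13316]
bot.servo_line([*q,.035],ori(ty),.1)
for z in (.030,.028,.026,.025,.024,.023,.022):
    bot.servo_line([*q,z],ori(ty),.04); bot.dwell(.1)
    o=get_obs();print(z,o["time_s"],o["position"].round(4),o["wrist_force"].round(1),o["ft_torque"].round(2))
    if o["wrist_force"][2]>3: break
c=vision.read_camera("wrist");cv2.imwrite(f"pics/w7.png",c["frame"][:,:,::-1])
```

```text
0.03 14.0417 [ 0.6851 -0.1332  0.0303] [ 0.1  0.2 -1.3] [ 0.04  0.01 -0.01]
0.028 14.3917 [ 0.685  -0.1331  0.028 ] [-0.5  0.1 -1.3] [ 0.08 -0.01 -0.02]
0.026 14.7417 [ 0.685  -0.1332  0.026 ] [ 0.4 -0.2 -1.9] [0.01 0.05 0.03]
0.025 15.0917 [ 0.685  -0.1331  0.025 ] [ 0.4  1.1 -1.7] [0.02 0.01 0.02]
0.024 15.4417 [ 0.685  -0.1332  0.024 ] [ 1.1 -0.1 -1.2] [0.07 0.03 0.02]
0.023 15.7917 [ 0.6852 -0.1332  0.0231] [ 0.2  0.7 -0.5] [ 0.02 -0.02  0.02]
0.022 16.1417 [ 0.6852 -0.1332  0.0231] [-2.5  0.6  9. ] [0.15 0.52 0.01]
```

View pics/w7.png

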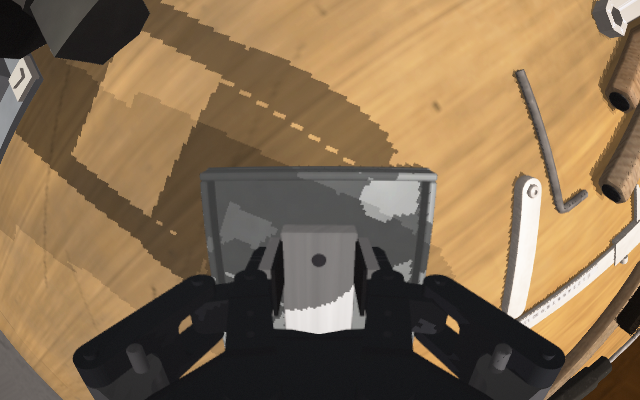

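Contact is at TCP z = 0.0231, as expected. I'll release with a limited opening, since the tray walls are close, then retreat.

Run:
```python
from h import *
ty=-1.175;q=[.68497,-.13316]
bot.servo_line([*q,.0232],ori(ty),.04)
hand.move_gripper(.052)
o=get_obs();print(o["time_s"],o["wrist_force"].round(1),o["gripper_width"])
bot.servo_line([*q,.36],ori(ty),.15)
bot.reach([.50,.25,.40],ori(-.43))
o=get_obs();print(o["time_s"],o["position"])
c=vision.read_camera("top");f=c["frame"][:,:,::-1];cv2.imwrite("pics/t8.png",f)
cv2.imwrite("pics/t8z.png",cv2.resize(f[150:280,230:460],None,fx=3.4,fy=3.4,interpolation=cv2.INTER_CUBIC))
```

```text
16.7583 [-0.1  0.3 -0.5] 0.05189261104099393
20.725 [0.50058778 0.24935207 0.39985177]
```

View pics/t8z.png

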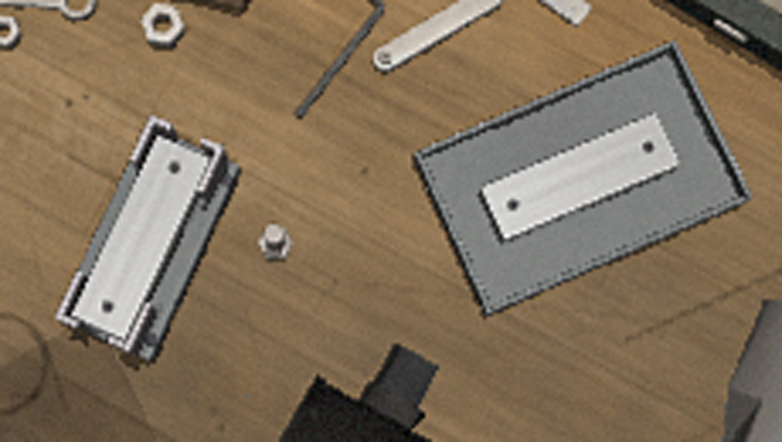

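Run:
```python
from h import *
c=vision.read_camera("top")
P=lambda U,V,z:cast(c,((U+.5)/3.4-.5+230,(V+.5)/3.4-.5+150),z)[:2]
a,b=P(513,204,.016),P(648,147,.016);m=(a+b)/2-[.7027,-.1756]
y=-1.175;R=np.array([[np.cos(y),np.sin(y)],[-np.sin(y),np.cos(y)]]);print("in tray",R@m,np.linalg.norm(a-b))
y=-.433;R=np.array([[np.cos(y),np.sin(y)],[-np.sin(y),np.cos(y)]])
for z in(.044,.056):
  a,b=P(107,306,z),P(174,167,z);print(z,"stack hole spacing",np.linalg.norm(a-b),"vs mag",R@((a+b)/2-[.6655,.0935]))
c=vision.read_camera("scene");cv2.imwrite("pics/s8.png",cv2.resize(c["frame"][150:280,230:460,::-1],None,fx=3.4,fy=3.4))
```

```text
in tray [-0.00039216  0.00091231] 0.09171405587601925
0.044 stack hole spacing 0.09210362387528523 vs mag [0.00089972 0.00130283]
0.056 stack hole spacing 0.09082539810587613 vs mag [ 2.23579437e-05 -6.63416634e-04]
```

View pics/s8.png

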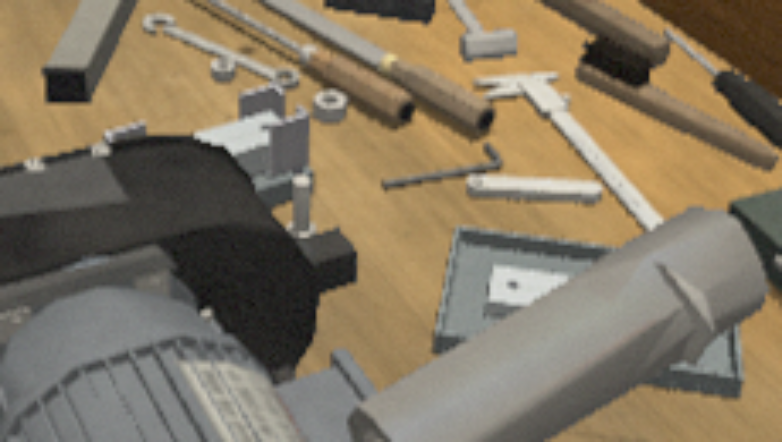

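Blank is centred in the tray to about 1 mm. One closer wrist look to confirm the stack dropped level at both ends.

Run:
```python
from h import *
bot.reach([.56,.14,.24],ori(-.433))
c=vision.read_camera("wrist");f=c["frame"][:,:,::-1]
cv2.imwrite("pics/w9.png",cv2.resize(f[180:330,270:370],None,fx=4,fy=4,interpolation=cv2.INTER_CUBIC))
np.savez("c9.npz",intrinsics=c["intrinsics"],view=c["view"])
print(get_obs()["time_s"])
```

```text
21.75
```

View pics/w9.png

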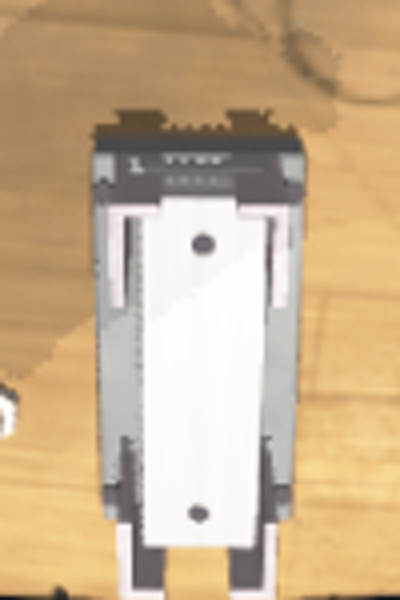

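Run:
```python
from h import *
w=np.load("c9.npz");c=vision.read_camera("top")
P=lambda U,V,z:cast(c,((U+.5)/3.4-.5+230,(V+.5)/3.4-.5+150),z)
F=lambda U,V,z:fcast(w,((U+.5)/4-.5+270,(V+.5)/4-.5+180),z)
R=Ro.from_euler('z',.433).as_matrix()
for n,a,b in(("front",(107,306),(203,244)),("rear",(174,167),(199,513))):
    for z in(.032,.044,.056): print(n,z,(R@(P(*a,z)-F(*b,z)))[:2].round(4),"wrist in mag",(R@(F(*b,z)-[.6655,.0935,0]))[:2].round(4))
```

```text
front 0.032 [-0.003   0.0025] wrist in mag [-0.0419  0.0015]
front 0.044 [0.0017 0.0006] wrist in mag [-0.0469  0.0014]
front 0.056 [ 0.0065 -0.0013] wrist in mag [-0.0519  0.0013]
rear 0.032 [-0.0052  0.0021] wrist in mag [0.0537 0.0004]
rear 0.044 [0.0017 0.0002] wrist in mag [0.0452 0.0003]
rear 0.056 [ 0.0087 -0.0017] wrist in mag [0.0368 0.0003]
```

Both holes give a top face at about z = 0.041 to 0.044 (same residual at both ends), so the stack is level, one place down and centred within about 1 mm. The robot is clear at z = 0.24; handing in.

Run:
```python
from h import *
from workcell import hand_in
o=get_obs();print(o["time_s"],o["wrist_force"].round(1),np.abs(o["joint_vel"]).max());hand_in()
```

```text
21.8 [0.3 0.3 1. ] 0.0035362671191104416
the job is handed in; nothing more can be done
```

I drew the bottom blank 90 mm straight out through the mouth at low height, carried it over the grinder, and laid it flat in the tray. I handed in at 21.8 s; `hand_in()` gives no verdict.

- **Blank in the tray:** its centre is within about 1 mm of the tray's centre. It was set down on contact with the floor at the expected height, but I did not measure its tilt directly.
- **Stack in the magazine:** sighting the top blank's two holes from the top and wrist cameras puts both ends level and one place down. The blank is centred within about 1–2 mm.
- **Disagreement:** the two cameras differ by about 1.7 mm along the magazine axis, within their stated calibration error.
- **Robot:** it stood clear, with the tool 0.24 m above the bench. The highest wrist force I read was about 9 N; I took readings only between moves. No check failed.

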